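Line up the sample jars by size beside the stirrer

ROBOT

A 6-joint arm with a two-finger parallel gripper is mounted at the origin on the work surface. World frame = base frame: x ahead of the robot, y to its left, z up, the work surface at z = 0. Lengths are in m, angles in degrees, forces in N, time in s.
With the tool pointing down it reaches from about 0.25 to 0.725 m from the base axis. Payload 9.7 kg.
Tool frame: the origin (TCP) lies midway between the tips of the shut fingers; the grasp point (between the pads) lies 19 mm behind it; y points along the fingers, x is the direction in which the jaws open and shut, and the axes are right-handed (so a half turn about y gives the same grasp; the last joint's range is limited). The gripper opens to 85 mm and grips with 20 to 120 N. Pads are 22 mm wide; open, the fingers measure 114 mm over their backs; the gripper's body (76 mm by 85 mm) begins 54 mm behind the grasp point. The pads swing forward as they close: fully open they stand 13 mm farther back than shut.
Start: joints at [0, 4.979, 10.078, 95.1, 0, 90], TCP at [0.55, -0, 0.231] pointing down, gripper open.
Joint ranges: [-179.16, 179.16], [-48.56, 103.87], [-65.8, 70.77], [-126.05, 130.52], [-82.76, 87.17], [-180, 180]. Speed limits (degrees/s): [127.2, 127.2, 147.25, 180, 180, 180].

INTERFACE

Orientations are given as [roll, pitch, yaw] about the fixed x, y, z axes, in that order (R = Rz(yaw) Ry(pitch) Rx(roll)).
In Python, from workcell import get_obs, camera, job_done gives the robot as it stands.
- The arm moves only by the tool play_rows, never from a script. Its argument "moves" is a list of rows, each a list of 3 entries, a list of its own where there are three numbers: the turn, a rotation vector about the tool's x, y, z in degrees, then the shift along the tool's x, y, z in m, then the opening in per cent of the stroke, from 0 (shut) to 100 (fully open). A call has exactly 5 rows; each row is the pose to reach, as a shift and turn from the pose commanded when the call began, along the tool's axes at that moment; what a row does not reach only later rows make up. A row lasts 1/10 s, in which the tool goes at most 50 mm and 8.59 degrees, less where a joint would pass 70% of its speed; a pose out of reach is approached as far as the arm can. A call with a gripper value outside its range is refused whole. The fingers move at their own pace and stop on an object; "grip_force" is the grip in N (left out, the last holds). Time passes only in rows, so rows that repeat a pose let the fingers close, or fill a call up. It gives the time, the measured TCP pose, the force and the opening at its end, in the units of the state.
- get_obs(): the state, without advancing time (a new reading comes with each control period).
- camera(name): name is "scene" or "side" or "wrist"; returns a dict with "img" (420x560x3 uint8, red, green, blue), "fov_y" (degrees; the focal length in pixels is half the picture's height over the tangent of half this angle, whatever the lens; pixels are square), "cx", "cy" (the principal point, pixels), "world_from_camera" (4x4, takes a point from camera to world coordinates). Camera axes: x right, y up, looking along -z (the intrinsics and any distortion apply to the point x, -y, -z); pixel columns grow to the right and rows downward; lengths in m; the calibration is good to about 2 mm. A picture is of the moment at which its call begins. There is no depth.
- job_done(): hands the job in, once; it reports no verdict.
The state is a dict: "time": time; "q": joint angles; "qd": joint speeds; "joint_efforts": joint torques, N m; "ee_pos": TCP position; "tcp_rot": TCP orientation; "wrist_force": force on the tool from outside, world axes, zero at the start; "torque": the same for the moment, N m; "opening": finger opening in m.
Only numpy, scipy, OpenCV 4.12 (cv2) and the standard library are available. Lean on these libraries where they do the work, as an engineer would, in place of code of your own. Each camera call takes 0.05 s, during which the arm holds its last target.

TASK

Set out the four blue-capped sample jars for weighing-in: stand one on the middle of each black pad of the aluminium strip, in order of size, the smallest on the pad next to the magnetic stirrer and the largest at the far end of the row. Do not let a jar tip over, and leave the loose glass beaker that stands among the jars where it is.

Things in the scene. Friction and masses are not known exactly. Their poses are not given: they have to be found in the camera images.
- jar_1: The smallest of the four loose sample jars: an upright straight-sided cylinder of white plastic with a screw cap of blue plastic of the same diameter, 32 mm in diameter, 56 mm tall over all (the cap is the top 13 mm), about 40 g. It may be gripped anywhere on its side. Origin: centre of its underside; z up along its axis. It starts standing on the bench, on the robot's side of the strip.
- jar_2: The second smallest of the four loose sample jars: an upright straight-sided cylinder of white plastic with a screw cap of blue plastic of the same diameter, 42 mm in diameter, 74 mm tall over all (the cap is the top 16 mm), about 80 g. It may be gripped anywhere on its side. Origin: centre of its underside; z up along its axis. It starts standing on the bench, on the robot's side of the strip.
- jar_3: The second largest of the four loose sample jars: an upright straight-sided cylinder of white plastic with a screw cap of blue plastic of the same diameter, 52 mm in diameter, 92 mm tall over all (the cap is the top 18 mm), about 140 g. It may be gripped anywhere on its side. Origin: centre of its underside; z up along its axis. It starts standing on the bench, on the robot's side of the strip.
- jar_4: The largest of the four loose sample jars: an upright straight-sided cylinder of white plastic with a screw cap of blue plastic of the same diameter, 62 mm in diameter, 110 mm tall over all (the cap is the top 20 mm), about 220 g. It may be gripped anywhere on its side. Origin: centre of its underside; z up along its axis. It starts standing on the bench, on the robot's side of the strip.
- pad_p: One of four equal flat round black pads, 70 mm across, in a straight row 100 mm apart on a fixed aluminium strip 84 mm wide, 400 mm long, 8 mm thick. Which letter lies where in the row changes. Origin: pad's centre on the strip's top face, 8 mm above the bench; x points across the strip, away from the robot within 0.25 rad; y runs along the row; z up.
- pad_q: One of four equal flat round black pads, 70 mm across, in a straight row 100 mm apart on a fixed aluminium strip 84 mm wide, 400 mm long, 8 mm thick. Which letter lies where in the row changes. Origin: pad's centre on the strip's top face, 8 mm above the bench; x points across the strip, away from the robot within 0.25 rad; y runs along the row; z up.
- pad_r: One of four equal flat round black pads, 70 mm across, in a straight row 100 mm apart on a fixed aluminium strip 84 mm wide, 400 mm long, 8 mm thick. Which letter lies where in the row changes. Origin: pad's centre on the strip's top face, 8 mm above the bench; x points across the strip, away from the robot within 0.25 rad; y runs along the row; z up.
- pad_s: One of four equal flat round black pads, 70 mm across, in a straight row 100 mm apart on a fixed aluminium strip 84 mm wide, 400 mm long, 8 mm thick. Which letter lies where in the row changes. Origin: pad's centre on the strip's top face, 8 mm above the bench; x points across the strip, away from the robot within 0.25 rad; y runs along the row; z up.
- stirrer: Fixed magnetic stirrer just beyond one end of the row (which end changes), a little to its far side: white box 120 x 120 x 46 mm carrying an open glass beaker 68 mm across, 116 mm high over all. Origin: centre of its underside; pad centres lie about 130, 220, 320 and 415 mm from it horizontally. At the row's other end, a tip box 64 mm high stands likewise.
- beaker: A bystander: a loose empty glass cup, open at the top, 58 mm in diameter at the rim, 70 mm tall, 90 g, standing in line with the jars at least 105 mm from the nearest jar's centre. Origin: centre of its underside.
There are look-alikes about, which are no part of the job. Leave any orange look-alike of the stirrer alone.

How it is judged:
By the outcome, as a careful person would: the job done as asked, in the order asked, and still so for the second after the job is handed in, with the robot touching nothing.
It also fails if it takes over 99 s, if anything falls off the work surface, if the arm or the gripper's body presses on something with over 40 N, if the wrist force passes 120 N, or if a joint passes its speed limit or range.

## Working session

There is one attempt and no reset: what is moved stays moved. The work goes in short steps, Python scripts to look and compute and a tool call to move; the robot and the scene stay as the last step left them, time stands still between calls to the robot, and variables do not carry over. Pictures are saved under pics/ and viewed, and the job is handed in when it is done.

Besides the shell and the picture viewer there is one more tool, called after ">>>" as name(argument=value, ...) on one line, values as JSON. play_rows: Moves the arm, as the interface text tells. Its arguments: {"type":"object","properties":{"moves":{"type":"array"},"grip_force":{"type":"number"}},"required":["moves"]}

```bash
mkdir -p pics; ls
python3 - <<'E'
from workcell import get_obs,camera
import cv2,numpy as np
print(get_obs())
for n in("scene","side","wrist"):
    c=camera(n); cv2.imwrite(f"pics/{n}0.png",c["img"][:,:,::-1])
    print(n,{k:(v if k!="world_from_camera" else np.round(v,3).tolist()) for k,v in c.items() if k!="img"})
E
```

```text
pics
{'time': 0.0, 'q': array([-2.69523601e-03,  5.00926590e+00,  1.00354737e+01,  9.51009805e+01,
        9.20071391e-04,  8.99991972e+01]), 'qd': array([ 0.01565557,  0.0413441 ,  0.02781623,  0.01186374,  0.00919371,
       -0.07364778]), 'joint_efforts': array([ 7.68234549e-04, -5.20392072e+01,  4.64802504e+01,  1.63646933e-02,
        2.23589603e-05, -6.77332673e-05]), 'ee_pos': array([ 5.49763859e-01, -2.12846918e-05,  2.30609814e-01]), 'tcp_rot': array([-8.99990789e+01,  7.47727070e-02, -1.89245754e-03]), 'wrist_force': array([ 0.35326541, -0.19187851, -0.87493546]), 'torque': array([0.03427077, 0.00129597, 0.01340552]), 'opening': 0.08515184960770648}
scene {'fov_y': 51.97337046289437, 'cx': 281.94759106247244, 'cy': 210.0441631761649, 'world_from_camera': [[-0.611, -0.674, 0.415, 1.002], [0.792, -0.53, 0.304, 0.29], [0.015, 0.515, 0.857, 1.063], [0.0, 0.0, 0.0, 1.0]]}
side {'fov_y': 53.42570604420599, 'cx': 276.51222623029213, 'cy': 208.36652330765764, 'world_from_camera': [[-0.87, 0.251, -0.425, 0.111], [-0.494, -0.414, 0.765, 0.662], [0.016, 0.875, 0.484, 0.513], [0.0, 0.0, 0.0, 1.0]]}
wrist {'fov_y': 63.01727550886598, 'cx': 279.01066806831784, 'cy': 221.1989895868683, 'world_from_camera': [[1.0, -0.002, 0.001, 0.55], [0.002, 0.957, 0.289, 0.072], [-0.002, -0.289, 0.957, 0.374], [0.0, 0.0, 0.0, 1.0]]}
```

View pics/scene0.png

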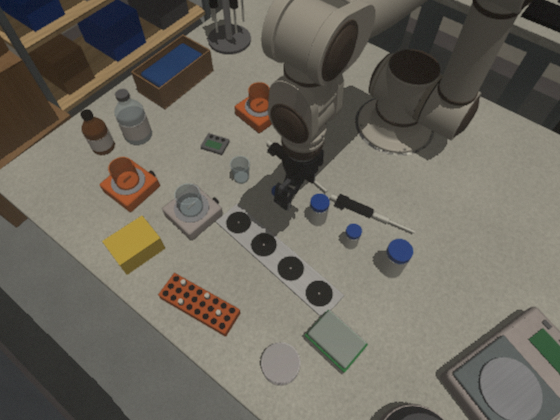

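View pics/side0.png

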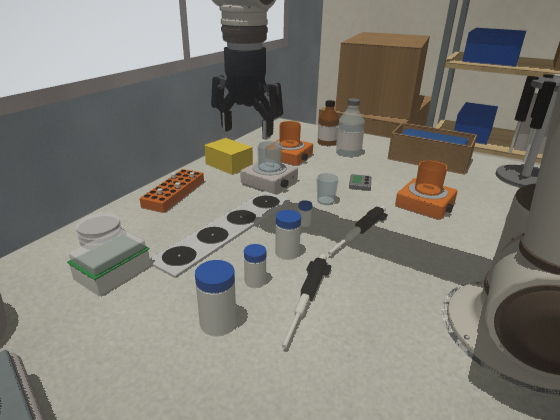

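View pics/wrist0.png

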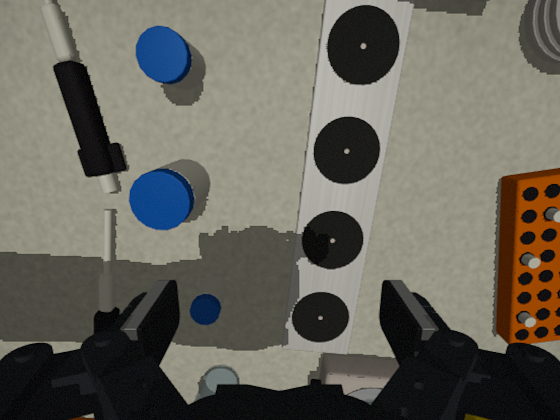

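```bash
cat > h.py <<'E'
from workcell import get_obs,camera
import cv2,numpy as np
def ray(c,u,v):
    T=np.array(c["world_from_camera"]);f=210/np.tan(np.radians(c["fov_y"]/2))
    d=T[:3,:3]@np.array([(u-c["cx"])/f,-(v-c["cy"])/f,-1]);return T[:3,3],d/np.linalg.norm(d)
def onz(c,u,v,z):
    o,d=ray(c,u,v);return (o+d*(z-o[2])/d[2])
def blobs(m,amin):
    n,l,s,ce=cv2.connectedComponentsWithStats(m.astype(np.uint8))
    return [(ce[i],s[i]) for i in range(1,n) if s[i][4]>=amin]
def blue(im):
    h=cv2.cvtColor(im,cv2.COLOR_RGB2HSV);return (h[...,0]>105)&(h[...,0]<128)&(h[...,1]>150)&(h[...,2]>40)
E
python3 - <<'E'
from h import *
for n in("scene","side","wrist"):
    c=camera(n);im=c["img"]
    print(n)
    for ce,s in blobs(blue(im),40):
        print("blue",ce.round(1),s, [onz(c,*ce,z)[:2].round(4).tolist() for z in(.0495,.066,.083,.1)])
    g=im.max(2)
    for ce,s in blobs(g<45,100):
        if s[4]<9000: print("dark",ce.round(1),s,onz(c,*ce,.008)[:2].round(4))
E
```

```text
scene
blue [32.7 10.8] [   0    0   64   31 1051] [[0.3984, -1.3362], [0.4082, -1.3097], [0.4184, -1.2824], [0.4285, -1.2552]]
blue [114.7  13.7] [ 90   0  47  27 352] [[0.219, -1.0858], [0.2317, -1.0634], [0.2449, -1.0403], [0.258, -1.0172]]
blue [135.5  35.2] [128  22  17  23 142] [[0.2555, -0.9326], [0.2677, -0.9127], [0.2802, -0.8922], [0.2927, -0.8717]]
blue [127.   46.4] [121  37  17  16  63] [[0.3157, -0.9104], [0.3269, -0.8909], [0.3384, -0.8707], [0.3499, -0.8506]]
blue [319.7 201.3] [311 194  18  15 206] [[0.4238, -0.0044], [0.4332, 0.0004], [0.4429, 0.0053], [0.4526, 0.0102]]
blue [353.7 230. ] [347 224  14  12  74] [[0.4416, 0.1194], [0.4507, 0.1221], [0.4601, 0.125], [0.4695, 0.1279]]
blue [400.5 245.3] [395 240  13  12  44] [[0.4041, 0.2414], [0.4139, 0.2422], [0.4239, 0.243], [0.4339, 0.2438]]
dark [155.9   9.3] [128   0  58  29 914] [ 0.0674 -1.0383]
dark [421.9  47.2] [ 389    0   77   84 2505] [-0.391  -0.1065]
dark [492.2  12.3] [473   0  45  19 244] [-0.7562  0.0133]
dark [542.8  13.1] [522   0  38  32 833] [-0.8799  0.1748]
dark [393.5  35.6] [371  16  38  37 438
[... 2126 characters left out ...]
215.8] [522 210  14  13 139] [ 0.8267 -0.0314]
dark [548.3 234.5] [542 229  14  12 133] [ 0.8539 -0.0533]
dark [527.  237.4] [520 232  15  12 133] [ 0.8306 -0.0568]
dark [546.7 255.2] [540 250  14  12 126] [ 0.8577 -0.0785]
dark [545.  275.4] [539 270  13  11 118] [ 0.8616 -0.1039]
dark [524.5 278. ] [518 272  14  12 119] [ 0.8383 -0.1073]
dark [543.4 294.7] [537 289  14  12 117] [ 0.8653 -0.1291]
dark [319.7 316.4] [ 292  292   56   50 2154] [ 0.5998 -0.1593]
dark [523.3 297.3] [517 292  13  12 114] [ 0.8421 -0.1326]
dark [542.  313.3] [536 308  13  11 111] [ 0.8693 -0.1544]
dark [540.6 331.2] [534 326  14  11 105] [ 0.8732 -0.1794]
dark [521.2 333.8] [515 329  13  10 101] [ 0.85   -0.1832]
```

```bash
cat >> h.py <<'E'
def blue2(im):
    r,g,b=[im[...,i].astype(int) for i in range(3)]
    return ((b>1.6*r)&(b>1.35*g)&(b>35))
def blue3(im):
    m=blue2(im).astype(np.uint8);return cv2.morphologyEx(m,cv2.MORPH_OPEN,np.ones((3,3)))
def tri(rs):
    A=np.zeros((3,3));b=np.zeros(3)
    for o,d in rs:
        P=np.eye(3)-np.outer(d,d);A+=P;b+=P@o
    p=np.linalg.solve(A,b);return p,[np.linalg.norm((np.eye(3)-np.outer(d,d))@(p-o)) for o,d in rs]
E
python3 - <<'E'
from h import *
Z=(.0495,.066,.083,.1)
for n in("scene","side","wrist"):
    c=camera(n);im=c["img"]
    print(n); m=blue3(im)
    for ce,s in blobs(m,40):
        if n!="wrist" and s[1]<150: continue
        print("blue",ce.round(1),s, [onz(c,*ce,z)[:2].round(4).tolist() for z in Z])
    g=im.max(2)
    for ce,s in blobs(g<(60 if n!="side" else 55),100):
        if 150<s[4]<5000 and (n=="wrist" or (s[1]>180 and s[0]<350)) and s[0]<400: print("dark",ce.round(1),s,onz(c,*ce,.008)[:2].round(4))
    cv2.imwrite(f"pics/m_{n}.png",np.where(m[...,None]>0,(0,0,255),im[:,:,::-1]//1).astype(np.uint8))
c=camera("side")["img"]
cv2.imwrite("pics/crop.png",cv2.resize(c[150:350,130:380,::-1],None,fx=3,fy=3))
E
```

```text
scene
blue [319.6 202.2] [311 194  18  18 260] [[0.4264, -0.0031], [0.4358, 0.0017], [0.4454, 0.0066], [0.4551, 0.0115]]
blue [353.5 230.7] [347 224  14  15 168] [[0.4437, 0.1201], [0.4528, 0.1229], [0.4622, 0.1257], [0.4715, 0.1286]]
blue [400.1 250.2] [388 239  25  24 443] [[0.4173, 0.2474], [0.4268, 0.2481], [0.4367, 0.2488], [0.4465, 0.2495]]
dark [352.9 205.8] [334 194  39  24 385] [0.3531 0.0676]
dark [238. 222.] [227 212  24  21 375] [ 0.5981 -0.1575]
dark [263.5 244.1] [251 233  25  23 426] [ 0.6078 -0.0579]
dark [290.2 267.9] [278 257  25  23 446] [0.6189 0.0416]
dark [318.7 292.9] [306 281  26  25 493] [0.6289 0.141 ]
side
blue [305.  205.1] [299 201  13  10 106] [[0.4693, -0.1191], [0.4566, -0.0913], [0.4434, -0.0626], [0.4303, -0.034]]
blue [287.9 218.8] [276 210  25  19 404] [[0.4736, -0.0428], [0.4607, -0.0177], [0.4474, 0.0081], [0.4341, 0.034]]
blue [254.6 252.7] [244 244  22  18 341] [[0.4677, 0.1041], [0.455, 0.124], [0.4419, 0.1445], [0.4288, 0.1649]]
blue [214.4 275.8] [ 195  260   39   33 1060] [[0.4909, 0.2007], [0.4774, 0.2172], [0.4634, 0.2341], [0.4495, 0.251
[... 210 characters left out ...]
 42 540] [0.3579 0.0575]
wrist
blue [162.9  54.7] [ 136   26   55   58 2460] [[0.4498, 0.1242], [0.4549, 0.1216], [0.4602, 0.1188], [0.4654, 0.1161]]
blue [160.9 198.7] [ 129  169   65   61 3047] [[0.4356, -0.0032], [0.4414, 0.0006], [0.4475, 0.0046], [0.4535, 0.0085]]
blue [204.7 308.8] [190 294  30  31 734] [[0.4707, -0.1241], [0.4748, -0.1142], [0.479, -0.1039], [0.4831, -0.0936]]
dark [362.3  44.8] [ 327    6   72   78 4369] [0.6305 0.1399]
dark [ 87.4 120.9] [  53   60   74  117 3924] [0.3535 0.0688]
dark [345.8 149.7] [ 313  117   66   66 3379] [0.6203 0.0402]
dark [331.5 239.3] [ 301  211   62   57 2702] [ 0.6099 -0.0596]
dark [319.5 316.4] [ 292  292   56   50 2166] [ 0.5998 -0.1593]
```

View pics/crop.png

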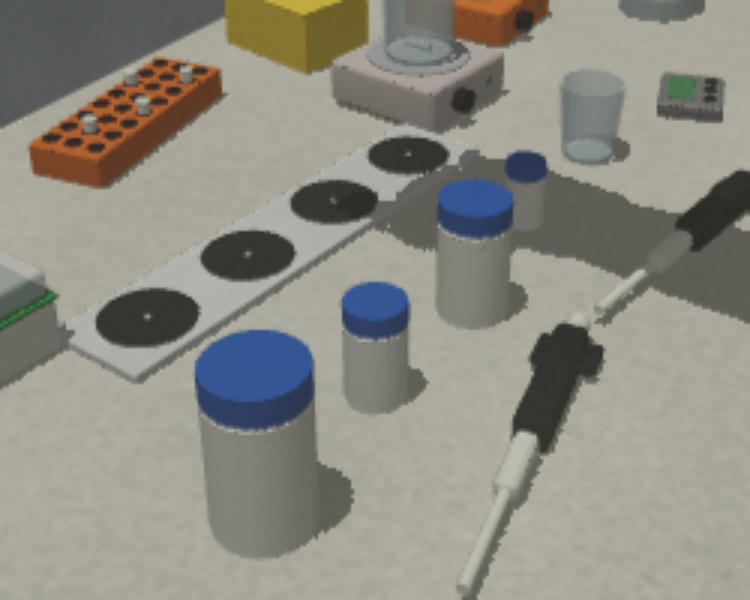

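Candidates:
- Blue-capped jars in the scene view: (400,250) largest = jar_4, (320,202) = jar_3, (354,231) = jar_2. The smallest, jar_1, is hidden here and shows at side (305,205).
- White stirrer at scene (190,205), next to the pad at (238,222). The orange look-alikes at (128,182) and (258,105) are ignored.
- Loose beaker at scene (240,170).

The side-view crop confirms four caps in four sizes and the white stirrer at the −y end. I'll start with the largest jar.

>>> play_rows(moves=[[[0,0,0],[-0.02,0,0.045],100],[[0,0,0],[-0.04,0,0.09],100],[[0,0,0],[-0.06,0,0.135],100],[[0,0,0],[-0.08,0,0.18],100],[[0,0,0],[-0.102,0,0.22],100]], grip_force=40)

```text
time: 1.0
ee_pos: [0.447, 0.2218, 0.2313]
tcp_rot: [-90.0, -0.0, 0.0]
wrist_force: [-0.6, -0.3, -0.7]
opening: 0.0857
```

>>> play_rows(moves=[[[0,0,0],[0,0,0.02],100],[[0,0,0],[0,0,0.03],100],[[0,0,0],[0,0,0.03],100],[[0,0,0],[0,0,0.03],100],[[0,0,0],[0,0,0.03],100]])

```text
time: 1.5
ee_pos: [0.4484, 0.2489, 0.2312]
tcp_rot: [-90.0, 0.0, -0.1]
wrist_force: [-0.4, 0.5, 0.3]
opening: 0.0857
```

Run:
```python
from h import *
Z=(.0495,.066,.083,.1)
print(get_obs()["ee_pos"])
for n in("scene","side","wrist"):
    c=camera(n);im=c["img"]
    print(n); m=blue3(im)
    for ce,s in blobs(m,40):
        if n!="wrist" and s[1]<150: continue
        print("blue",ce.round(1),s, [onz(c,*ce,z)[:2].round(4).tolist() for z in Z])
    cv2.imwrite(f"pics/1{n}.png",im[:,:,::-1])
```

```text
[0.44842459 0.24892303 0.23124718]
scene
blue [276.6 190.1] [272 186  10   9  78] [[0.4683, -0.1218], [0.477, -0.1151], [0.4859, -0.1082], [0.4949, -0.1013]]
blue [319.6 202.2] [311 194  18  18 258] [[0.4264, -0.0031], [0.4358, 0.0017], [0.4454, 0.0066], [0.4551, 0.0115]]
blue [353.4 230.7] [347 226  14  11 131] [[0.444, 0.12], [0.4531, 0.1227], [0.4625, 0.1256], [0.4719, 0.1284]]
blue [400.  250.6] [388 239  25  24 454] [[0.4184, 0.2479], [0.4279, 0.2486], [0.4377, 0.2493], [0.4475, 0.25]]
side
blue [305.  204.9] [299 201  13   9 105] [[0.4698, -0.12], [0.4571, -0.0921], [0.4439, -0.0634], [0.4307, -0.0348]]
blue [287.9 218.8] [276 210  25  19 399] [[0.4736, -0.0426], [0.4606, -0.0175], [0.4473, 0.0083], [0.434, 0.0342]]
blue [254.5 253. ] [244 244  22  19 345] [[0.4671, 0.1052], [0.4544, 0.125], [0.4413, 0.1455], [0.4283, 0.1659]]
blue [214.3 275.8] [ 195  260   39   33 1056] [[0.4909, 0.2009], [0.4773, 0.2173], [0.4634, 0.2342], [0.4495, 0.2512]]
wrist
blue [281.6 211.8] [ 244  174   76   76 4566] [[0.4512, 0.2328], [0.4511, 0.2373], [0.451, 0.2419], [0.4509, 0.2465]]
blue [286.2 321.4] [ 267  301   40   42 1361] [[0.4565, 0.1095], [0.4561, 0.1203], [0.4557, 0.1313], [0.4553, 0.1424]]
```

View pics/1wrist.png

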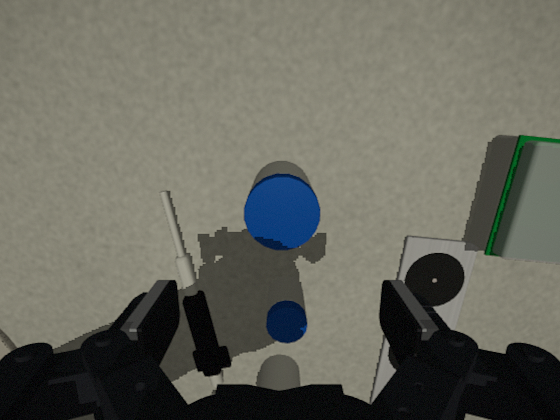

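Wrist view: the jar_4 cap at (282,212) lies centred between the fingers. All views agree within 3 mm on (0.449, 0.249). Descending.

>>> play_rows(moves=[[[0,0,0],[0,0.035,0],100],[[0,0,0],[0,0.07,0],100],[[0,0,0],[0,0.105,0],100],[[0,0,0],[0,0.14,0],100],[[0,0,0],[0.001,0.172,0],100]])

```text
time: 2.15
ee_pos: [0.4488, 0.2493, 0.0577]
tcp_rot: [-90.0, 0.0, -0.0]
wrist_force: [0.2, -0.1, -0.8]
opening: 0.0853
```

>>> play_rows(moves=[[[0,0,0],[0,0,0],100],[[0,0,0],[0,0,0],60],[[0,0,0],[0,0,0],60],[[0,0,0],[0,0,0],60],[[0,0,0],[0,0,0],60]])

```text
time: 2.65
ee_pos: [0.4502, 0.2506, 0.0616]
tcp_rot: [-89.9, -0.2, -0.0]
wrist_force: [1.1, -1.6, 6.9]
opening: 0.0611
```

>>> play_rows(moves=[[[0,0,0],[0,0,0],40],[[0,0,0],[0,0,0],40],[[0,0,0],[0,0,0],40],[[0,0,0],[0,0,0],40],[[0,0,0],[0,0,0],40]])

```text
time: 3.15
ee_pos: [0.4502, 0.2506, 0.0616]
tcp_rot: [-89.9, -0.2, -0.0]
wrist_force: [0.0, -1.3, 7.5]
opening: 0.0612
```

>>> play_rows(moves=[[[0,0,0],[0,-0.01,0],40],[[0,0,0],[0,-0.02,0],40],[[0,0,0],[0,-0.03,0],40],[[0,0,0],[0,-0.04,0],40],[[0,0,0],[0,-0.04,0],40]])

```text
time: 3.65
ee_pos: [0.4497, 0.2504, 0.1012]
tcp_rot: [-89.9, -0.1, 0.0]
wrist_force: [-0.5, -0.7, -2.4]
opening: 0.061
```

>>> play_rows(moves=[[[0,0,0],[0.03,0,-0.02],40],[[0,0,0],[0.065,0,-0.04],40],[[0,0,0],[0.1,0,-0.06],40],[[0,0,0],[0.135,0,-0.085],40],[[0,0,0],[0.17,0,-0.105],40]])

```text
time: 4.15
ee_pos: [0.6202, 0.1436, 0.0988]
tcp_rot: [-90.0, 0.0, -0.0]
wrist_force: [0.1, 0.8, -1.3]
opening: 0.0612
```

>>> play_rows(moves=[[[0,0,0],[0.009,0,-0.004],40],[[0,0,0],[0.009,0,-0.004],40],[[0,0,0],[0.009,0,-0.004],40],[[0,0,0],[0.009,0,-0.004],40],[[0,0,0],[0.009,0,-0.004],40]])

```text
time: 4.65
ee_pos: [0.6273, 0.1418, 0.0996]
tcp_rot: [-90.0, -0.0, 0.1]
wrist_force: [-0.6, 0.2, -2.4]
opening: 0.0611
```

Run:
```python
from h import *
o=get_obs();p=o["ee_pos"];print(p,o["opening"])
zc=p[2]-.0616+.1
for n in("scene","side","wrist"):
    c=camera(n);im=c["img"]
    print(n); m=blue3(im)
    for ce,s in blobs(m,40):
        if n!="wrist" and s[1]<100: continue
        print("blue",ce.round(1),s, onz(c,*ce,zc)[:2].round(4).tolist())
    cv2.imwrite(f"pics/2{n}.png",im[:,:,::-1])
```

```text
[0.62728914 0.14182482 0.09963983] 0.061116288881974956
scene
blue [276.6 190.2] [272 186  10  10  81] [0.5154, -0.0856]
blue [313.4 201.7] [311 198   6   9  41] [0.4852, 0.0093]
blue [330.8 278.8] [324 272  14  14 106] [0.6302, 0.1618]
side
blue [476.2 120.2] [ 455  103   42   40 1131] [0.1912, -0.7404]
blue [435.5 136.1] [404 129  63  15 394] [0.2689, -0.5168]
blue [168.8 201.2] [157 190  25  22 444] [0.6299, 0.1506]
blue [305.  204.9] [299 201  13   9 105] [0.4012, 0.0294]
blue [287.9 219.1] [276 210  25  19 400] [0.4038, 0.0929]
blue [254.5 252.6] [244 244  22  18 345] [0.3997, 0.2105]
wrist
blue [279.  325.3] [  186   250   187   146 20621] [0.628, 0.1439]
blue [  9.  286.1] [  0 256  24  60 996] [0.5365, 0.1589]
```

View pics/2wrist.png

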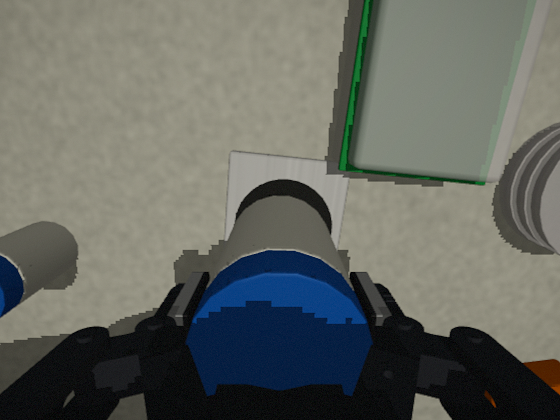

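View pics/2side.png

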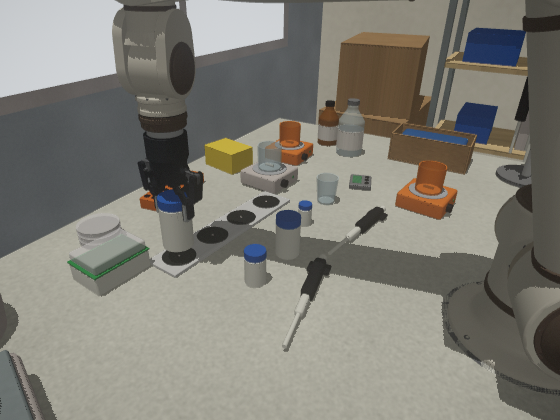

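>>> play_rows(moves=[[[0,0,0],[0.001,0.008,0],40],[[0,0,0],[0.0015,0.016,0],40],[[0,0,0],[0.0015,0.023,0],40],[[0,0,0],[0.0015,0.028,0],40],[[0,0,0],[0.0015,0.029,0],40]])

```text
time: 5.3
ee_pos: [0.6293, 0.1409, 0.0696]
tcp_rot: [-90.0, 0.0, -0.0]
wrist_force: [-1.2, -0.6, 2.0]
opening: 0.0612
```

>>> play_rows(moves=[[[0,0,0],[0,0,0],40],[[0,0,0],[0,0,0],40],[[0,0,0],[0,0.0005,0],40],[[0,0,0],[0,0.001,0],40],[[0,0,0],[0,0.001,0],40]])

```text
time: 5.8
ee_pos: [0.6296, 0.141, 0.0696]
tcp_rot: [-90.0, -0.0, -0.0]
wrist_force: [0.0, -0.1, -0.3]
opening: 0.0611
```

>>> play_rows(moves=[[[0,0,0],[0,0,0],74],[[0,0,0],[0,0,0],80],[[0,0,0],[0,0,0],90],[[0,0,0],[0,0,0],100],[[0,0,0],[0,0,0],100]])

```text
time: 6.3
ee_pos: [0.6295, 0.141, 0.0693]
tcp_rot: [-90.0, 0.0, -0.0]
wrist_force: [-0.7, 0.5, 0.2]
opening: 0.0854
```

>>> play_rows(moves=[[[0,0,0],[0,-0.03,0],100],[[0,0,0],[0,-0.06,0],100],[[0,0,0],[0,-0.09,0],100],[[0,0,0],[0,-0.12,0],100],[[0,0,0],[0,-0.15,0],100]])

```text
time: 6.8
ee_pos: [0.6293, 0.141, 0.2206]
tcp_rot: [-90.0, -0.0, -0.0]
wrist_force: [0.0, 0.7, 0.5]
opening: 0.0858
```

```bash
cat > look.py <<'E'
from h import *
import sys
k=sys.argv[1];Z=[float(a) for a in sys.argv[2:]]
o=get_obs();print(o["ee_pos"].round(4),o["opening"])
for n in("scene","side","wrist"):
    c=camera(n);im=c["img"]
    print(n); m=blue3(im)
    for ce,s in blobs(m,40):
        if n!="wrist" and s[1]<150: continue
        print("blue",ce.round(1),s, [onz(c,*ce,z)[:2].round(4).tolist() for z in Z])
    cv2.imwrite(f"pics/{k}{n}.png",im[:,:,::-1])
E
python3 look.py 3 .108 .083
```

```text
[0.6293 0.141  0.2206] 0.08579781188952056
scene
blue [276.6 190.3] [272 186  10  10  83] [[0.4997, -0.0978], [0.4866, -0.1079]]
blue [357.7 232.3] [354 227   8  11  57] [[0.4733, 0.1407], [0.4595, 0.1368]]
blue [323.2 279.1] [310 266  25  25 429] [[0.6299, 0.1439], [0.6202, 0.1401]]
side
blue [305.  204.9] [299 201  13   9 105] [[0.4245, -0.0213], [0.4439, -0.0634]]
blue [174.1 213.2] [158 202  33  23 618] [[0.6284, 0.1422], [0.6603, 0.1101]]
blue [287.9 219.1] [276 210  25  19 398] [[0.4273, 0.0472], [0.4468, 0.0092]]
blue [254.5 252.6] [244 244  22  18 345] [[0.4228, 0.1744], [0.4421, 0.1442]]
wrist
blue [277.1 219.1] [ 238  179   80   81 5065] [[0.6303, 0.1371], [0.6303, 0.1298]]
blue [ 85.7 223.7] [  60  201   53   47 1910] [[0.4793, 0.1333], [0.4647, 0.1256]]
blue [ 80.  332.7] [  57  317   54   36 1029] [[0.4584, 0.0339], [0.4419, 0.0166]]
```

View pics/3wrist.png

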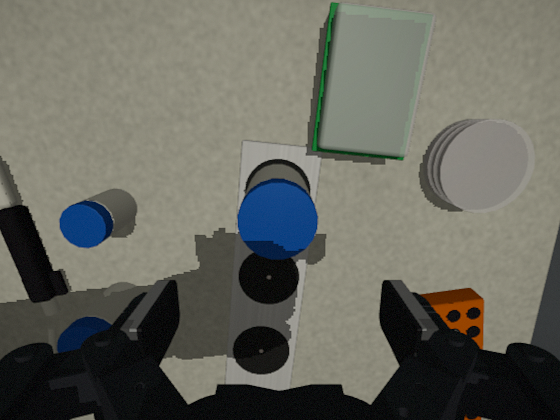

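jar_4 stands centred on the end pad: views average (0.6295, 0.141) against the pad at (0.629, 0.141). Next is jar_3.

>>> play_rows(moves=[[[0,0,0],[-0.035,0,-0.025],100],[[0,0,0],[-0.07,0,-0.05],100],[[0,0,0],[-0.105,0,-0.08],100],[[0,0,0],[-0.145,0,-0.11],100],[[0,0,0],[-0.182,0,-0.134],100]])

```text
time: 7.45
ee_pos: [0.4453, 0.0059, 0.2178]
tcp_rot: [-90.0, 0.1, -0.0]
wrist_force: [0.5, -1.1, 0.1]
opening: 0.0855
```

>>> play_rows(moves=[[[0,0,0],[0,0.01,0],100],[[0,0,0],[0,0.02,0],100],[[0,0,0],[0,0.03,0],100],[[0,0,0],[0,0.04,0],100],[[0,0,0],[0,0.04,0],100]])

```text
time: 7.95
ee_pos: [0.4472, 0.0074, 0.1769]
tcp_rot: [-90.0, 0.2, 0.0]
wrist_force: [-0.2, 0.4, 0.9]
opening: 0.0855
```

>>> play_rows(moves=[[[0,0,0],[0,0.03,0],100],[[0,0,0],[0,0.06,-0.001],100],[[0,0,0],[0,0.09,-0.001],100],[[0,0,0],[0,0.115,-0.001],100],[[0,0,0],[0,0.128,-0.001],100]])

```text
time: 8.45
ee_pos: [0.4467, 0.0063, 0.049]
tcp_rot: [-90.0, 0.2, 0.0]
wrist_force: [-1.6, -0.1, -1.3]
opening: 0.0852
```

>>> play_rows(moves=[[[0,0,0],[0,0,0],70],[[0,0,0],[0,0,0],50],[[0,0,0],[0,0,0],40],[[0,0,0],[0,0,0],30],[[0,0,0],[0,0,0],30]])

```text
time: 8.95
ee_pos: [0.4484, 0.0061, 0.0527]
tcp_rot: [-90.0, -0.1, 0.0]
wrist_force: [-0.6, 0.0, 5.5]
opening: 0.0515
```

>>> play_rows(moves=[[[0,0,0],[0,0,0],30],[[0,0,0],[0,0,0],30],[[0,0,0],[0,0,0],30],[[0,0,0],[0,0,0],30],[[0,0,0],[0,0,0],30]])

```text
time: 9.45
ee_pos: [0.4484, 0.0061, 0.0528]
tcp_rot: [-90.0, -0.1, 0.0]
wrist_force: [-1.0, 0.2, 6.5]
opening: 0.0514
```

>>> play_rows(moves=[[[0,0,0],[0,-0.01,0],30],[[0,0,0],[0,-0.02,0],30],[[0,0,0],[0,-0.03,0],30],[[0,0,0],[0,-0.04,0],30],[[0,0,0],[0,-0.05,0],30]])

```text
time: 9.95
ee_pos: [0.4476, 0.006, 0.1023]
tcp_rot: [-90.0, -0.0, -0.0]
wrist_force: [0.5, 0.1, -1.2]
opening: 0.0511
```

>>> play_rows(moves=[[[0,0,0],[0.035,0,0.007],30],[[0,0,0],[0.075,0,0.015],30],[[0,0,0],[0.115,0,0.025],30],[[0,0,0],[0.15,0,0.03],30],[[0,0,0],[0.172,0,0.035],30]])

```text
time: 10.45
ee_pos: [0.6215, 0.0414, 0.101]
tcp_rot: [-90.0, 0.0, 0.0]
wrist_force: [-0.3, -0.5, -1.2]
opening: 0.0511
```

>>> play_rows(moves=[[[0,0,0],[0,0,0],30],[[0,0,0],[0,0.005,0],30],[[0,0,0],[0,0.01,0],30],[[0,0,0],[0,0.01,0],30],[[0,0,0],[0,0.01,0],30]])

```text
time: 10.95
ee_pos: [0.6188, 0.0408, 0.0915]
tcp_rot: [-90.0, 0.0, -0.0]
wrist_force: [0.3, -0.5, -0.8]
opening: 0.0515
```

>>> play_rows(moves=[[[0,0,0],[0.0005,0.008,0],30],[[0,0,0],[0.001,0.016,0],30],[[0,0,0],[0.001,0.024,0],30],[[0,0,0],[0.001,0.029,0],30],[[0,0,0],[0.001,0.0305,0],30]])

```text
time: 11.45
ee_pos: [0.6198, 0.041, 0.0607]
tcp_rot: [-90.0, 0.1, -0.0]
wrist_force: [-7.7, -1.0, 12.5]
opening: 0.0512
```

>>> play_rows(moves=[[[0,0,0],[0,0,0],30],[[0,0,0],[0,0,0],30],[[0,0,0],[0,0,0],30],[[0,0,0],[0,0,0],30],[[0,0,0],[0,0,0],30]])

```text
time: 11.95
ee_pos: [0.6205, 0.041, 0.0607]
tcp_rot: [-90.0, 0.0, 0.0]
wrist_force: [-1.4, -0.7, 1.0]
opening: 0.051
```

Contact is light and the jar stands on the pad. Release and rise.

>>> play_rows(moves=[[[0,0,0],[0,0,0],65],[[0,0,0],[0,0,0],75],[[0,0,0],[0,0,0],90],[[0,0,0],[0,0,0],100],[[0,0,0],[0,0,0],100]])

```text
time: 12.45
ee_pos: [0.6205, 0.041, 0.0608]
tcp_rot: [-90.0, -0.0, 0.0]
wrist_force: [0.3, -0.5, 0.2]
opening: 0.085
```

>>> play_rows(moves=[[[0,0,0],[0,-0.03,0],100],[[0,0,0],[0,-0.06,0],100],[[0,0,0],[0,-0.09,0],100],[[0,0,0],[0,-0.12,0],100],[[0,0,0],[0,-0.15,0],100]])

```text
time: 12.95
ee_pos: [0.6204, 0.041, 0.2121]
tcp_rot: [-90.0, -0.0, -0.0]
wrist_force: [0.4, -0.2, -1.1]
opening: 0.0856
```

```bash
python3 look.py 4 .091 .108 .066
```

```text
[0.6204 0.041  0.2121] 0.08563432981840974
scene
blue [353.4 230.5] [346 224  15  14 167] [[0.4664, 0.1267], [0.4757, 0.1295], [0.4526, 0.1225]]
blue [291.3 254.5] [282 245  20  20 321] [[0.6185, 0.0416], [0.6252, 0.046], [0.6086, 0.0353]]
blue [322.3 277.5] [310 265  25  26 510] [[0.6213, 0.1371], [0.6279, 0.1397], [0.6115, 0.1331]]
side
blue [209.5 201.9] [198 194  24  17 350] [[0.6191, 0.044], [0.5986, 0.0689], [0.6492, 0.0073]]
blue [305. 205.] [299 201  13   9 103] [[0.4375, -0.0497], [0.4244, -0.021], [0.4569, -0.0919]]
blue [174.1 213.2] [158 202  33  23 622] [[0.6502, 0.1201], [0.6285, 0.1419], [0.6822, 0.088]]
blue [254.6 252.7] [244 244  22  18 341] [[0.4357, 0.1541], [0.4226, 0.1746], [0.455, 0.124]]
wrist
blue [290.4  76.9] [ 244   27   94  101 7395] [[0.6311, 0.1416], [0.6305, 0.1398], [0.632, 0.1443]]
blue [ 70.6 107.4] [  41   80   61   55 2639] [[0.4688, 0.1204], [0.4785, 0.1199], [0.4546, 0.1211]]
blue [276.3 213.3] [ 244  181   65   65 3347] [[0.6208, 0.0392], [0.6208, 0.0439], [0.6208, 0.0323]]
```

View pics/4side.png

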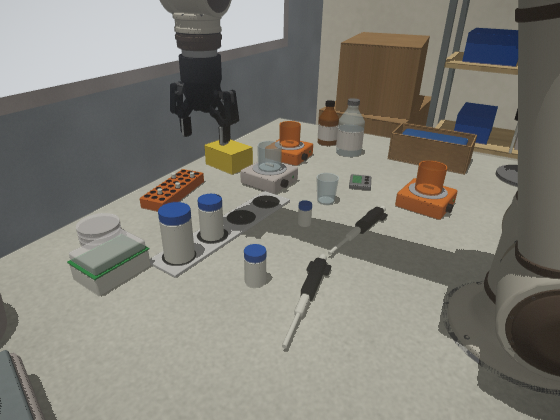

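>>> play_rows(moves=[[[0,0,0],[-0.035,0,0.015],100],[[0,0,0],[-0.07,0,0.03],100],[[0,0,0],[-0.105,0,0.05],100],[[0,0,0],[-0.14,0,0.07],100],[[0,0,0],[-0.166,0,0.082],100]])

```text
time: 13.6
ee_pos: [0.4523, 0.1237, 0.2096]
tcp_rot: [-90.0, 0.1, 0.0]
wrist_force: [0.3, -0.6, 1.3]
opening: 0.0857
```

>>> play_rows(moves=[[[0,0,0],[0,0.015,0],100],[[0,0,0],[0,0.03,0],100],[[0,0,0],[0,0.045,0],100],[[0,0,0],[0,0.06,0],100],[[0,0,0],[0,0.06,0],100]])

```text
time: 14.1
ee_pos: [0.4533, 0.1227, 0.148]
tcp_rot: [-90.1, 0.2, 0.0]
wrist_force: [-0.3, 0.4, -0.5]
opening: 0.0855
```

>>> play_rows(moves=[[[0,0,0],[0.001,0.03,0],100],[[0,0,0],[0.001,0.06,0],100],[[0,0,0],[0.001,0.085,0],90],[[0,0,0],[0.001,0.105,0],80],[[0,0,0],[0.001,0.115,0],70]])

```text
time: 14.6
ee_pos: [0.4548, 0.1227, 0.0342]
tcp_rot: [-90.0, 0.1, -0.0]
wrist_force: [-0.6, -0.5, -0.1]
opening: 0.0596
```

>>> play_rows(moves=[[[0,0,0],[0,0,0],60],[[0,0,0],[0,0,0],50],[[0,0,0],[0,0,0],40],[[0,0,0],[0,0,0],25],[[0,0,0],[0,0,0],20]])

```text
time: 15.1
ee_pos: [0.4562, 0.1232, 0.037]
tcp_rot: [-90.0, -0.1, 0.0]
wrist_force: [-0.5, 0.4, 6.4]
opening: 0.0409
```

>>> play_rows(moves=[[[0,0,0],[0,0,0],20],[[0,0,0],[0,0,0],20],[[0,0,0],[0,0,0],20],[[0,0,0],[0,0,0],20],[[0,0,0],[0,0,0],20]])

```text
time: 15.6
ee_pos: [0.4562, 0.1232, 0.0369]
tcp_rot: [-90.0, -0.1, 0.0]
wrist_force: [-1.4, -0.8, 6.4]
opening: 0.0413
```

>>> play_rows(moves=[[[0,0,0],[0,-0.012,0],20],[[0,0,0],[0,-0.025,0],20],[[0,0,0],[0,-0.04,0],20],[[0,0,0],[0,-0.055,0],20],[[0,0,0],[0,-0.065,0],20]])

```text
time: 16.1
ee_pos: [0.456, 0.1231, 0.1029]
tcp_rot: [-90.0, -0.1, 0.0]
wrist_force: [0.9, 0.5, -1.0]
opening: 0.0411
```

>>> play_rows(moves=[[[0,0,0],[0,0,-0.03],20],[[0,0,0],[0,0,-0.07],20],[[0,0,0],[0,0,-0.11],20],[[0,0,0],[0,0,-0.15],20],[[0,0,0],[0.01,0,-0.182],20]])

```text
time: 16.6
ee_pos: [0.4649, -0.0609, 0.1017]
tcp_rot: [-90.0, -0.0, -0.0]
wrist_force: [1.4, 0.3, 0.0]
opening: 0.0415
```

>>> play_rows(moves=[[[0,0,0],[0.025,0,0],20],[[0,0,0],[0.06,0,0],20],[[0,0,0],[0.1,0,0],20],[[0,0,0],[0.13,0,0],20],[[0,0,0],[0.143,0,0],20]])

```text
time: 17.1
ee_pos: [0.6106, -0.059, 0.1005]
tcp_rot: [-90.0, 0.0, 0.0]
wrist_force: [-0.5, -0.6, -1.0]
opening: 0.0414
```

>>> play_rows(moves=[[[0,0,0],[0,0.005,0],20],[[0,0,0],[0,0.015,0],20],[[0,0,0],[0,0.025,0],20],[[0,0,0],[0,0.025,0],20],[[0,0,0],[0,0.025,0],20]])

```text
time: 17.6
ee_pos: [0.6078, -0.059, 0.0756]
tcp_rot: [-90.0, 0.0, -0.0]
wrist_force: [0.4, 0.6, 0.3]
opening: 0.041
```

Target z 0.0449, so 0.0305 down, with 1 mm in x.

>>> play_rows(moves=[[[0,0,0],[0.0005,0.008,0],20],[[0,0,0],[0.001,0.016,0],20],[[0,0,0],[0.001,0.023,0],20],[[0,0,0],[0.001,0.028,0],20],[[0,0,0],[0.001,0.03,0],20]])

```text
time: 18.1
ee_pos: [0.6091, -0.059, 0.045]
tcp_rot: [-90.0, 0.1, -0.0]
wrist_force: [-5.0, 0.0, 10.1]
opening: 0.0408
```

>>> play_rows(moves=[[[0,0,0],[0,0,0],20],[[0,0,0],[0,0,0],20],[[0,0,0],[0,0,0],20],[[0,0,0],[0,0,0],20],[[0,0,0],[0,0,0],20]])

```text
time: 18.6
ee_pos: [0.6096, -0.059, 0.0459]
tcp_rot: [-90.0, -0.0, 0.0]
wrist_force: [0.4, 0.1, -0.5]
opening: 0.041
```

>>> play_rows(moves=[[[0,0,0],[0,0.0005,0],20],[[0,0,0],[0,0.001,0],20],[[0,0,0],[0,0.001,0],20],[[0,0,0],[0,0.001,0],20],[[0,0,0],[0,0.001,0],20]])

```text
time: 19.1
ee_pos: [0.6096, -0.059, 0.045]
tcp_rot: [-90.0, -0.0, -0.0]
wrist_force: [-0.6, -0.2, 2.6]
opening: 0.0411
```

>>> play_rows(moves=[[[0,0,0],[0,0,0],55],[[0,0,0],[0,0,0],65],[[0,0,0],[0,0,0],80],[[0,0,0],[0,0,0],100],[[0,0,0],[0,0,0],100]])

```text
time: 19.6
ee_pos: [0.6095, -0.059, 0.0447]
tcp_rot: [-90.0, 0.0, -0.0]
wrist_force: [-0.3, 0.5, -0.0]
opening: 0.0854
```

>>> play_rows(moves=[[[0,0,0],[0,-0.03,0],100],[[0,0,0],[0,-0.06,0],100],[[0,0,0],[0,-0.09,0],100],[[0,0,0],[0,-0.12,0],100],[[0,0,0],[0,-0.15,0],100]])

```text
time: 20.1
ee_pos: [0.6094, -0.059, 0.1961]
tcp_rot: [-90.0, -0.0, -0.0]
wrist_force: [1.0, -0.3, -0.9]
opening: 0.0855
```

```bash
python3 look.py 5 .074 .0495
```

```text
[ 0.6094 -0.059   0.1961] 0.0854830858917253
scene
blue [262.4 232.1] [255 225  16  15 192] [[0.6072, -0.0603], [0.5974, -0.069]]
blue [291.4 254.3] [282 245  20  20 319] [[0.6114, 0.0372], [0.6018, 0.031]]
blue [322.3 277.5] [310 265  25  26 510] [[0.6146, 0.1344], [0.605, 0.1306]]
side
blue [240.3 191.9] [232 186  17  13 188] [[0.6087, -0.0575], [0.6364, -0.0976]]
blue [209.5 201.8] [198 194  24  17 352] [[0.6396, 0.0189], [0.6691, -0.017]]
blue [304.9 205. ] [299 201  13   9 104] [[0.4509, -0.0784], [0.4698, -0.1198]]
blue [174.1 213.2] [158 202  33  23 622] [[0.6719, 0.0982], [0.7032, 0.0668]]
wrist
blue [292.3  74.3] [ 253   32   79   85 5167] [[0.6216, 0.0432], [0.6226, 0.0459]]
blue [275.8 213.8] [ 250  188   53   53 2185] [[0.6095, -0.0618], [0.6094, -0.0686]]
blue [126.4 271. ] [ 108  254   38   35 1029] [[0.4819, -0.1126], [0.4702, -0.124]]
```

View pics/5wrist.png

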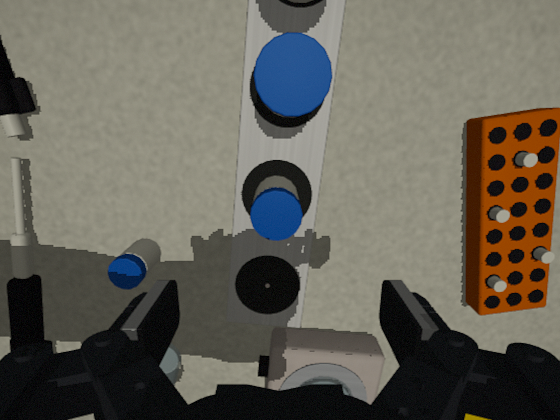

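>>> play_rows(moves=[[[0,0,0],[-0.03,0,-0.013],100],[[0,0,0],[-0.06,0,-0.026],100],[[0,0,0],[-0.09,0,-0.04],90],[[0,0,0],[-0.12,0,-0.055],80],[[0,0,0],[-0.14,0,-0.063],80]])

```text
time: 20.75
ee_pos: [0.4674, -0.1226, 0.1936]
tcp_rot: [-90.0, 0.1, -0.0]
wrist_force: [0.5, -0.6, 0.9]
opening: 0.068
```

>>> play_rows(moves=[[[0,0,0],[0,0.015,0],80],[[0,0,0],[0,0.03,0],80],[[0,0,0],[0,0.045,0],80],[[0,0,0],[0,0.06,0],80],[[0,0,0],[0,0.07,0],80]])

```text
time: 21.25
ee_pos: [0.469, -0.1218, 0.1227]
tcp_rot: [-90.0, 0.1, 0.0]
wrist_force: [-0.4, 0.1, 0.3]
opening: 0.0681
```

>>> play_rows(moves=[[[0,0,0],[0,0.025,0],80],[[0,0,0],[0.0005,0.05,0],80],[[0,0,0],[0.0005,0.075,0],75],[[0,0,0],[0.0005,0.092,0],70],[[0,0,0],[0.0005,0.102,0],65]])

```text
time: 21.75
ee_pos: [0.4692, -0.1217, 0.0208]
tcp_rot: [-90.0, 0.1, 0.0]
wrist_force: [-0.2, 0.0, 1.0]
opening: 0.0556
```

>>> play_rows(moves=[[[0,0,0],[0,0,0],50],[[0,0,0],[0,0,0],40],[[0,0,0],[0,0,0],30],[[0,0,0],[0,0,0],20],[[0,0,0],[0,0,0],10]])

```text
time: 22.25
ee_pos: [0.4706, -0.1221, 0.0237]
tcp_rot: [-90.0, -0.1, -0.0]
wrist_force: [0.6, -0.8, 3.5]
opening: 0.0306
```

>>> play_rows(moves=[[[0,0,0],[0,0,0],10],[[0,0,0],[0,0,0],10],[[0,0,0],[0,0,0],10],[[0,0,0],[0,0,0],10],[[0,0,0],[0,0,0],10]])

```text
time: 22.75
ee_pos: [0.4706, -0.1222, 0.0237]
tcp_rot: [-90.0, -0.1, -0.0]
wrist_force: [-0.4, 0.1, 6.0]
opening: 0.0312
```

>>> play_rows(moves=[[[0,0,0],[0,-0.01,0],10],[[0,0,0],[0,-0.02,0],10],[[0,0,0],[0,-0.03,0],10],[[0,0,0],[0,-0.04,0],10],[[0,0,0],[0,-0.05,0],10]])

```text
time: 23.25
ee_pos: [0.4701, -0.122, 0.0738]
tcp_rot: [-90.0, -0.0, -0.0]
wrist_force: [0.4, 0.2, -0.4]
opening: 0.031
```

>>> play_rows(moves=[[[0,0,0],[0.025,0,-0.007],10],[[0,0,0],[0.055,0,-0.015],10],[[0,0,0],[0.085,0,-0.024],10],[[0,0,0],[0.115,0,-0.032],10],[[0,0,0],[0.128,0,-0.036],10]])

```text
time: 23.75
ee_pos: [0.6, -0.1585, 0.0728]
tcp_rot: [-90.0, -0.0, -0.0]
wrist_force: [-0.6, 0.4, -1.1]
opening: 0.0307
```

>>> play_rows(moves=[[[0,0,0],[0,0,0],10],[[0,0,0],[0,0.005,0],10],[[0,0,0],[0,0.01,0],10],[[0,0,0],[0,0.01,0],10],[[0,0,0],[0,0.01,0],10]])

```text
time: 24.25
ee_pos: [0.5974, -0.1578, 0.0628]
tcp_rot: [-90.0, 0.0, 0.0]
wrist_force: [0.0, -0.4, -1.0]
opening: 0.0309
```

>>> play_rows(moves=[[[0,0,0],[0.0005,0.008,0],10],[[0,0,0],[0.001,0.016,0],10],[[0,0,0],[0.001,0.024,0],10],[[0,0,0],[0.001,0.029,0],10],[[0,0,0],[0.001,0.0305,0],10]])

```text
time: 24.75
ee_pos: [0.5985, -0.1579, 0.0317]
tcp_rot: [-90.0, 0.1, -0.0]
wrist_force: [-5.0, 1.5, 7.7]
opening: 0.0312
```

>>> play_rows(moves=[[[0,0,0],[0,0,0],10],[[0,0,0],[0,0,0],10],[[0,0,0],[0,0.0005,0],10],[[0,0,0],[0,0.0005,0],10],[[0,0,0],[0,0.0005,0],10]])

```text
time: 25.25
ee_pos: [0.599, -0.158, 0.0318]
tcp_rot: [-90.0, -0.0, -0.0]
wrist_force: [-0.1, 0.5, -0.3]
opening: 0.0306
```

>>> play_rows(moves=[[[0,0,0],[0,0,0],42],[[0,0,0],[0,0,0],55],[[0,0,0],[0,0,0],70],[[0,0,0],[0,0,0],80],[[0,0,0],[0,0,0],80]])

```text
time: 25.75
ee_pos: [0.599, -0.158, 0.0318]
tcp_rot: [-90.0, -0.0, -0.0]
wrist_force: [0.1, -0.2, -0.4]
opening: 0.0684
```

>>> play_rows(moves=[[[0,0,0],[0,-0.03,0],80],[[0,0,0],[0,-0.06,0],80],[[0,0,0],[0,-0.09,0],80],[[0,0,0],[0,-0.12,0],80],[[0,0,0],[0,-0.15,0],80]])

```text
time: 26.25
ee_pos: [0.5989, -0.158, 0.1831]
tcp_rot: [-90.0, -0.0, 0.0]
wrist_force: [1.2, -0.8, -0.8]
opening: 0.0682
```

>>> play_rows(moves=[[[0,0,0],[-0.03,-0.02,0.03],80],[[0,0,0],[-0.06,-0.04,0.06],80],[[0,0,0],[-0.09,-0.06,0.09],80],[[0,0,0],[-0.12,-0.07,0.12],80],[[0,0,0],[-0.14,-0.07,0.14],80]])

```text
time: 26.75
ee_pos: [0.4577, -0.0167, 0.2539]
tcp_rot: [-90.0, -0.2, 0.0]
wrist_force: [0.1, 0.5, 0.5]
opening: 0.0684
```

```bash
python3 look.py 6 .0575 .074 .091 .108
```

```text
[ 0.4577 -0.0167  0.2539] 0.06842045551743228
scene
blue [237.  212.9] [232 208  11  11  96] [[0.5972, -0.1573], [0.6039, -0.15], [0.6107, -0.1424], [0.6176, -0.1349]]
blue [262.5 232.2] [256 225  14  15 180] [[0.6005, -0.0657], [0.6071, -0.0598], [0.6138, -0.0538], [0.6206, -0.0478]]
blue [291.4 254.3] [282 245  20  20 319] [[0.6049, 0.033], [0.6114, 0.0372], [0.6182, 0.0416], [0.6249, 0.0459]]
blue [322.3 277.4] [310 265  25  26 508] [[0.608, 0.1318], [0.6145, 0.1344], [0.6211, 0.137], [0.6278, 0.1397]]
side
blue [265.6 183.6] [260 180  12   8  86] [[0.5989, -0.1564], [0.5812, -0.1268], [0.563, -0.0962], [0.5448, -0.0657]]
blue [240.3 191.9] [232 186  17  13 188] [[0.6274, -0.0845], [0.6087, -0.0575], [0.5894, -0.0296], [0.5701, -0.0017]]
blue [209.5 201.8] [198 194  24  17 352] [[0.6594, -0.0053], [0.6396, 0.0189], [0.6191, 0.0438], [0.5986, 0.0687]]
blue [174.1 213.2] [158 202  33  23 622] [[0.693, 0.077], [0.6719, 0.0982], [0.6502, 0.1201], [0.6285, 0.1419]]
wrist
blue [509.2  21.1] [ 465    0   95   51 3851] [[0.6601, 0.1382], [0.6502, 0.1342], [0.64, 0.13], [0.6298, 0.1259]]
blue [468.1 137.2] [ 434  107   69   62 3366] [[0.6401, 0.0388], [0.6312, 0.0396], [0.622, 0.0404], [0.6128, 0.0413]]
blue [431.  240.9] [ 408  220   47   43 1530] [[0.6183, -0.0674], [0.6105, -0.0614], [0.6024, -0.0552], [0.5943, -0.049]]
blue [414.4 312. ] [410 306  10  13  61] [[0.6108, -0.1523], [0.6033, -0.1422], [0.5956, -0.1318], [0.5879, -0.1213]]
```

View pics/6side.png

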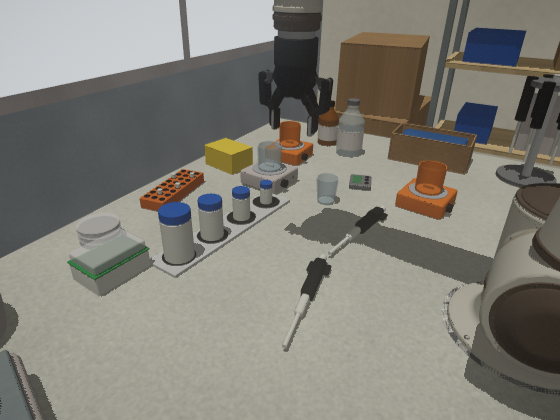

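View pics/6scene.png

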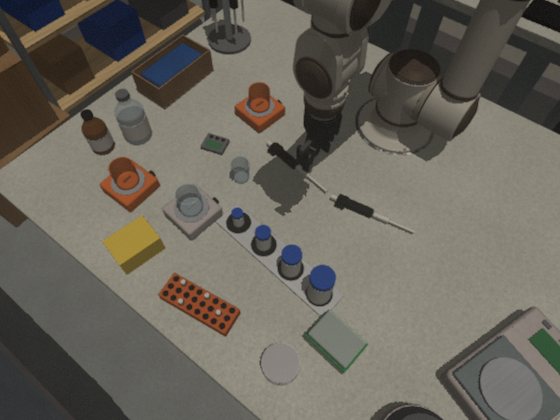

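View pics/6wrist.png

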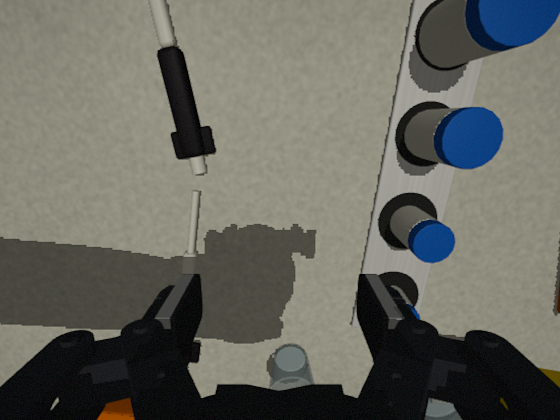

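All four jars stand upright on their pads, in size order from the white stirrer: scene caps at (237,213), (263,232), (291,254), (322,277). They are within about 2 mm of the pad centres. The beaker is still at scene (240,170) and side (327,189), and the gripper is clear.

```bash
python3 -c "
from workcell import *
print(job_done())"
```

```text
the job is handed in; nothing more can be done
None
```

All four jars are standing upright on the black pads in size order. jar_1 is on the pad next to the white stirrer, then jar_2 and jar_3, with jar_4 at the far end. The job was handed in at about 27 s of the 99 s allowed.

- **Position:** the last pictures put each cap within about 2 mm of its pad's measured centre. The camera views disagreed with each other by up to about 3 mm, in line with the stated 2 mm calibration. For jar_1 and jar_4 this rests on the scene and side views, because the final wrist view cut off both caps.
- **Bystanders:** the beaker, the orange look-alikes and the other items look to be where they started.
- **Contact:** the force readings I saw stayed below about 15 N, and the gripper was clear of everything when I handed in.

No check failed.

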